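Stand the pattern card in its socket and hold the spring clip gaping over its edge

TASK

Plug the pattern card's foot fully home into the socket block and let go of it. Then take the spring clip off its parking tab by squeezing its tails, and bring it over the middle of the card's top edge, so that the wide-open jaws straddle the edge a good centimetre deep, square to the card and not touching it. Finish like that, with the clip held squeezed open in the gripper, and leave everything else where it is.

Things in the scene. Friction and masses are not known exactly. Their poses are not given: they have to be found in the camera images.
- card_centre (a point): Centre of the pattern card's board, half-way up it: a stiff upright board 66 mm wide (own x), 8 mm thick (own y), 52 mm high (own z up), on a wooden rail 72 x 26 x 12 mm with a block plug under it. One rigid loose thing. At the start it stands on the desk on its plug; this point is then 58 mm up. Take it across the 8 mm thickness from above.
- card_shoulder (a point): Point of the card on the underside of its rail, at the centre of the top of the plug, 20 mm above the plug's underside, 38 mm below card_centre. Seated, it meets socket_mouth. Same axes as card_centre.
- card_top (a point): Middle of the card board's top edge, 26 mm above card_centre; same axes (x along the edge, y through the 8 mm thickness, z up).
- card: The same pattern card (120 g), same axes; origin at the centre of the plug's underside. The plug is a rectangular block 30 (own x) x 22 (own y) x 20 mm under the rail; its lowest 5 mm are 27 x 19 mm. It fits the socket either way round (half turn).
- socket_mouth (a point): Centre of the hole's mouth in the top of the socket block, a fixed plain wooden block 96 (own x) x 50 (own y) x 28 mm high. The blind hole is 32 (own x) x 24 (own y) mm, 23 mm deep, with a 2 mm chamfer: the plug has 1 mm play on each side and the rail comes down flat on the block.
- park_tab (a point): Middle of the top of the upright steel tab on the parking block, a fixed dark wooden block 80 (own x) x 54 x 18 mm. The tab is 34 mm long (own x), 4 mm thick (own y), and rises 22 mm above the block, to 40 mm above the desk.
- clip_grip (a point): Point between the tails of the spring clip where to take it: in its mid-plane, 60 mm above its jaw tips, 24 mm above its pin. Clothes-peg kind: two wooden levers on a steel pin, 24 mm wide along the pin (own x; the pin 32 mm), opening along own y, own z up. It stands upright, jaws down biting the parking tab, tails up and splayed to 50 mm over their tips.
- clip_mouth (a point): Point of the clip midway between its jaw tips, at their lower end as parked, 60 mm below clip_grip, same axes. As the jaws open, their tips part and rise about 2 mm above it. Fully open the jaws measure about 42 mm over their outer faces.
- clip: The same spring clip with its levers (50 g, loose), same axes; origin at clip_mouth. Squeezed along own y, about 10 N on each tail, to the stop, the tails stand parallel and flat against the fingers, 22 mm over their outer faces, up to 74 mm above the jaw tips. Keep fingers 40 mm or more above the jaw tips: below the pin (36 mm up) the jaws spread.
- clip_lever (a joint): Angle of one lever of the clip (the other moves with it, mirrored), rad: 0 biting the 4 mm tab, -0.05 with the jaws shut, 0.36 fully open with the tails parallel and a gap of about 28 mm between the jaw tips. A spring shuts it when let go.
- stone_mid (a point): Bystander: whetstone in a dark sleeve, 30 x 88 x 17 mm, lying behind the work; its centre.
- graver_a_mid (a point): Bystander: cord-wrapped graver, 14 x 203 x 14 mm, lying behind the work; its centre.
- graver_b_mid (a point): Bystander: slim graver, 11 x 160 x 12 mm, lying in front of the work; its centre.
- graver_c_mid (a point): Bystander: slim graver, 11 x 150 x 10 mm, lying behind the work on the right; its centre.
- stub_mid (a point): Bystander: stubby round seal blank, 45 mm long, 15 mm thick, lying in front of the work; its centre.
- mug_mid (a point): Bystander: dark mug, 94 mm high, at the back on the left; a point 47 mm up its axis.
Not all that is in view belongs to the job. What is shaped like the card but red or yellow is not meant.

How it is judged:
By the outcome, as a careful person would: the job done as asked, in the order asked, and still so for the second after the job is handed in, while the arm keeps its last pose, push and grip.
It also fails if it takes over 58 s, if anything falls off the work surface, if the arm or the gripper's body presses on something with over 40 N, if the wrist force passes 120 N, or if a joint passes its speed limit or range.

ROBOT

A 6-joint arm with a two-finger parallel gripper is mounted at the origin on a cart in front of the work surface, level with it; the furniture and walls round the work are solid. World frame = base frame: x ahead of the robot, y to its left, z up, the work surface at z = 0. Lengths are in m, angles in degrees, forces in N, time in s.
With the tool pointing down it reaches from about 0.35 to 0.875 m from the base axis. Payload 4.2 kg.
Tool frame: the origin (TCP) lies on the front face of the gripper's body, between the roots of the fingers; the fingertips stand finger_overhang ahead of it and the grasp point (between the pads) lies 51 mm ahead of it (finger_overhang is the distance from the TCP to the fingertips, in m); z points along the fingers, y is the line along which they close (so a half turn about z gives the same grasp; the last joint's range is limited). The gripper opens to 87 mm and grips with 3 to 60 N. Pads are 19 mm wide; open, the fingers measure 117 mm over their backs; the gripper's body (75 mm by 190 mm) begins 51 mm behind the grasp point.
Start: joints at [-58.522, 22.042, 0.453, 0, -68.411, -14.817], TCP at [0.179, -0.599, 0.292] pointing down, gripper open.
Joint ranges: [-179.83, 179.83], [-69.29, 118.12], [-61.27, 80.66], [-181.25, 117.63], [-171.15, -9.14], [-177.46, 177.46]. Speed limits (degrees/s): [159.86, 159.86, 180, 180, 180, 180].

INTERFACE

Orientations are given as a 3x3 rotation matrix whose columns are the frame's x, y, z axes.
In Python, from station import sense, capture, camera_model, finish_job, finger_overhang gives the robot as it stands. The module is installed in compiled form; this text tells all that it offers.
- The arm moves only by the tool jog_arm, never from a script. Its argument "rows" is a list that holds one entry, the list of rows, each a list of 4 numbers: the shift along the tool's x, y, z in m, then the turn about the tool's z in rad. A call has 1 to 20 rows; each row shifts and turns the commanded pose from where the row before left it, along the tool's axes as they then stand; what a row does not reach is not made up. A row lasts 1/8 s, in which the tool goes at most 62.5 mm and 10.7 degrees, less where a joint would pass 70% of its speed; a pose out of reach is approached as far as the arm can. A call is refused whole if a number of a shift passes 0.0625 or a number of a turn 0.188, either way. A call with a gripper value outside its range is refused whole. "claw" is the opening, from 0 (shut) to 1 (fully open), set as the call begins (left out, the last holds). The fingers move at their own pace and stop on an object; the grip force is fixed at half the most. Time passes only in rows, so rows that do not move let the fingers close. It gives the time, the measured TCP pose, the force, the opening and the grip force at its end, in the units of the state.
- sense(): the state, without advancing time (a new reading comes with each control period).
- capture(name): name is "side" or "top" or "wrist"; returns the picture (420x560x3 uint8, red, green, blue); there is no depth.
- camera_model(name): a dict with "fovy" (degrees; the focal length in pixels is half the picture's height over the tangent of half this angle, whatever the lens; pixels are square), "cx", "cy" (the principal point, pixels), "eye" and "rotation" of the camera in the world. Camera axes: x right, y down, z forward; pixel columns grow to the right and rows downward; lengths in m; the calibration is good to about 2 mm. A picture is of the moment at which its call begins: read the wrist's pose just before it. camera_model takes no time and is no camera call; for the wrist camera it gives the pose at the moment of the call.
- finish_job(): hands the job in; it is judged then, once.
The state is a dict: "time_s": time; "joints": joint angles; "joint_velocities": joint speeds; "effort": joint torques, N m; "tcp_pos": TCP position; "ee_rot": TCP orientation; "wrist_force": force on the tool from outside, world axes, zero at the start; "moment": the same for the moment, N m; "gripper_width": opening from 0.0 (shut) to 1.0 (fully open); "gripper_force": force on a finger pad.
Only numpy, scipy, OpenCV 4.12 (cv2) and the standard library are available. Lean on these libraries where they do the work, as an engineer would, in place of code of your own. Each camera call takes 0.05 s, during which the arm holds its last target. There are 200 camera calls.

## Working session

There is one attempt and no reset: what is moved stays moved. The work goes in short steps, Python scripts to look and compute and a tool call to move; the robot and the scene stay as the last step left them, time stands still between calls to the robot, and variables do not carry over. Pictures are saved under pics/ and viewed, at most 10 in all, crops included, and the job is handed in when it is done.

Besides the shell and the picture viewer there is one more tool, called after "Emit:" in YAML: its name, and indented under it one key for each argument. jog_arm: Moves the arm, as the interface text tells. Its arguments: {"type":"object","properties":{"rows":{"type":"array"},"claw":{"type":"number"}},"required":["rows"]}

```bash
mkdir -p pics; python3 - <<'E'
from station import *
import cv2,numpy as np
print(finger_overhang if not callable(finger_overhang) else finger_overhang())
s=sense();print(s['time_s'],s['tcp_pos'],np.round(s['ee_rot'],3).tolist(),s['wrist_force'])
for n in("side","top","wrist"):
    m=camera_model(n);print(n,m)
    im=capture(n)[:,:,::-1];cv2.imwrite(f"pics/{n}0.png",im)
a=np.hstack([cv2.imread("pics/side0.png"),cv2.imread("pics/top0.png")])
E
```

```text
0.0697
0.0 [ 0.17908201 -0.5983073   0.29114459] [[-0.958, -0.287, -0.001], [-0.287, 0.958, 0.002], [0.0, 0.002, -1.0]] [ 0.26036638 -0.35697662  0.00988489]
side {'fovy': 45.32084350973123, 'cx': 279.2988107168747, 'cy': 212.47953644517372, 'eye': array([0.36967655, 1.03895373, 0.77590884]), 'rotation': array([[-0.9820301 , -0.1238116 ,  0.14243447],
       [-0.18825677,  0.58956351, -0.78547708],
       [ 0.01327701, -0.79817639, -0.60227749]])}
top {'fovy': 44.75136643408246, 'cx': 275.1170914875425, 'cy': 215.13716047925362, 'eye': array([0.30286736, 0.1065564 , 1.19986556]), 'rotation': array([[-0.01108724, -0.98024775,  0.19746246],
       [-0.99987763,  0.01304774,  0.00863015],
       [-0.01103613, -0.19734261, -0.98027246]])}
wrist {'fovy': 65.00196437596044, 'cx': 278.45644772720914, 'cy': 209.27212639334493, 'eye': array([ 0.10956434, -0.62102682,  0.38578932]), 'rotation': array([[-0.28641123,  0.92338494,  0.25559512],
       [ 0.95810189,  0.27517776,  0.07948566],
       [ 0.00306177,  0.26765175, -0.96351085]])}
```

View pics/top0.png

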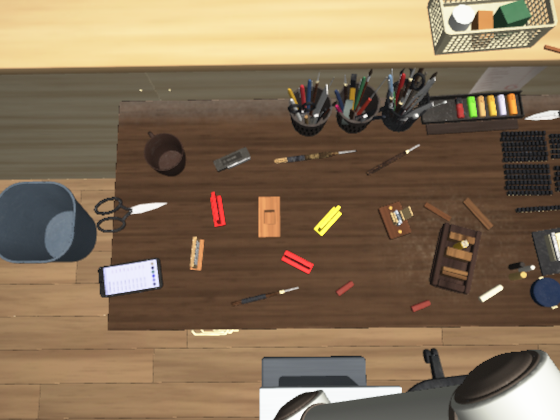

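View pics/side0.png

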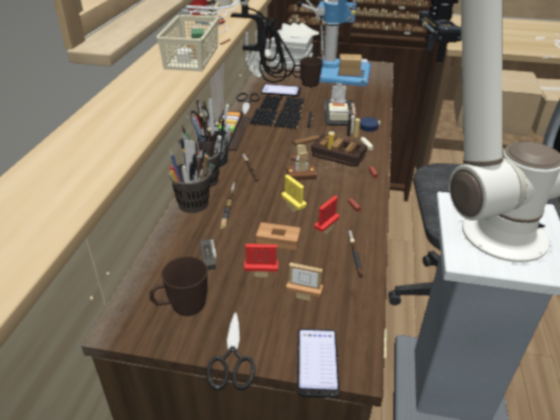

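The top view shows the card at about (196,254), the socket block at (269,216), and the parking block with the clip at (397,220). The side view agrees: card (305,278), socket (278,233), clip (302,160).

```bash
cat > h.py <<'E'
from station import *
import cv2,numpy as np
def f_of(m): return 210/np.tan(np.radians(m['fovy']/2))
def ray(m,u,v):
    d=np.array([(u-m['cx'])/f_of(m),(v-m['cy'])/f_of(m),1.]);return m['eye'],m['rotation']@(d/np.linalg.norm(d))
def plane(m,u,v,z):
    e,d=ray(m,u,v);return e+d*(z-e[2])/d[2]
def proj(m,p):
    q=m['rotation'].T@(np.asarray(p)-m['eye']);return np.array([m['cx'],m['cy']])+f_of(m)*q[:2]/q[2]
def tri(m1,p1,m2,p2):
    a,d=ray(m1,*p1);b,e=ray(m2,*p2)
    t=np.linalg.lstsq(np.c_[d,-e],b-a,rcond=None)[0];P,Q=a+d*t[0],b+e*t[1];return (P+Q)/2,np.linalg.norm(P-Q)
def shot(n,name):
    m=camera_model(n);im=capture(n)[:,:,::-1].copy();cv2.imwrite(f"pics/{name}.png",im)
    return m,im
def tool(): 
    s=sense();return s,np.array(s['tcp_pos']),np.array(s['ee_rot'])
E
python3 - <<'E'
from h import *
t=camera_model("top");s=camera_model("side")
for n,a,b,z in(("card",(196,254),(305,278),.058),("socket",(269,216),(278,233),.028),("clip",(400,217),(302,160),.05)):
    print(n,plane(t,*a,z).round(3),plane(s,*b,z).round(3),tri(t,a,s,b))
a=cv2.imread("pics/top0.png")
c=[cv2.resize(a[y-40:y+40,x-40:x+40],(390,390),interpolation=2) for x,y in((210,240),(397,217))]
cv2.imwrite("pics/c0.png",np.hstack(c))
E
```

```text
card [0.446 0.296 0.058] [0.447 0.308 0.058] (array([0.44775675, 0.29756506, 0.04759112]), np.float64(0.0010005282767327555))
socket [0.537 0.131 0.028] [0.535 0.143 0.028] (array([0.53769072, 0.13139568, 0.01891616]), np.float64(0.002308474004240294))
clip [ 0.526 -0.169  0.05 ] [ 0.525 -0.159  0.05 ] (array([ 0.52723352, -0.17117222,  0.04269461]), np.float64(0.0010114273054420086))
```

View pics/c0.png

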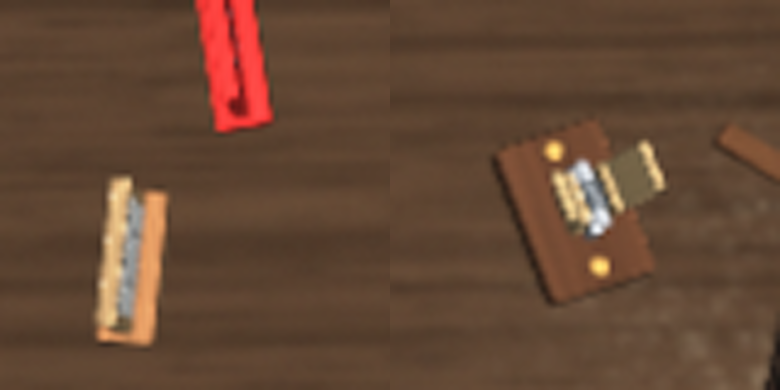

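Close crop: the card's long axis is within about 5° of world x, and the clip is turned roughly 20°, close to the tool's present heading. I'll move over the clip first and look on the way.

Emit:
jog_arm:
  rows:
    - [[-0.038,0.026,0.003,0],[-0.038,0.026,0.003,0],[-0.038,0.026,0.003,0],[-0.038,0.026,0.003,0],[-0.038,0.026,0.003,0],[-0.038,0.026,0.003,0],[-0.038,0.026,0.003,0],[-0.038,0.026,0.003,0],[-0.038,0.026,0.003,0],[-0.038,0.026,0.003,0],[-0.038,0.026,0.003,0],[-0.038,0.026,0.003,0],[0,0,0,0],[0,0,0,0]]

```text
time_s: 1.9
tcp_pos: [0.5262, -0.1692, 0.2559]
ee_rot: [[-0.958, -0.287, -0.001], [-0.287, 0.958, 0.0], [0.001, 0.0, -1.0]]
wrist_force: [-0.2, -0.6, -0.6]
gripper_width: 1.003
gripper_force: 0.0
```

```bash
python3 - <<'E'
from h import *
m,im=shot("wrist","wclip")
s,p,R=tool();print(s['time_s'],p,R.round(3).tolist(),s['wrist_force'])
print(m)
E
```

```text
1.95 [ 0.52598549 -0.16956502  0.25609081] [[-0.958, -0.286, -0.001], [-0.286, 0.958, 0.0], [0.001, 0.0, -1.0]] [-0.76337266  0.41549222 -0.26445415]
{'fovy': 65.00196437596044, 'cx': 278.45644772720914, 'cy': 209.27212639334493, 'eye': array([ 0.45669697, -0.19165947,  0.35048168]), 'rotation': array([[-0.28678365,  0.92340897,  0.25509021],
       [ 0.95799415,  0.27600324,  0.07790655],
       [ 0.00153388,  0.26671725, -0.9637736 ]])}
```

View pics/wclip.png

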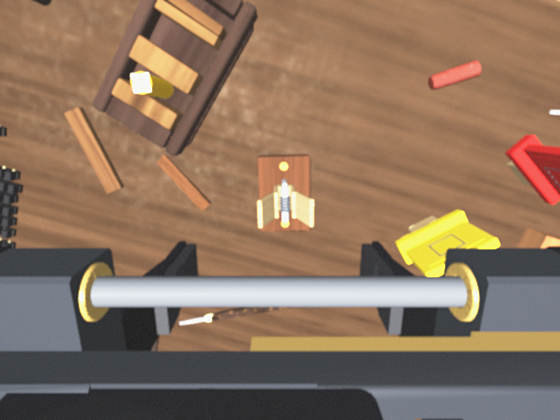

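The wrist view shows the parking block at (258–311, 155–232), brass screws at (284,167) and (285,224), and the clip at (285,205) with its tails at (265,213) and (303,213).

```bash
python3 - <<'E'
from h import *
im=cv2.imread("pics/wclip.png")
# camera model at that time
m=camera_model("wrist")
c=im[145:245,240:330];hsv=cv2.cvtColor(c,cv2.COLOR_BGR2HSV)
print(hsv[15,35],hsv[3,10],hsv[50,5],hsv[70,22],hsv[22,44], hsv[50,25])
gold=cv2.inRange(hsv,(15,120,170),(32,255,255))
n,l,st,ce=cv2.connectedComponentsWithStats(gold)
for i in range(1,n):
    if st[i,4]>6: print("gold",st[i,4],ce[i]+[240,145],plane(m,*(ce[i]+[240,145]),.018).round(4))
cv2.imwrite("pics/cc.png",cv2.resize(c,None,fx=6,fy=6,interpolation=2))
for u,v in((258,155),(310,155),(311,231),(258,232)): print(plane(m,u,v,.018).round(4))
E
```

```text
[ 11 134 186] [ 12 104 149] [ 14 108 165] [ 23  86 246] [ 30  71 248] [ 11 124 194]
gold 30 [283.6        165.66666667] [ 0.4993 -0.1733  0.018 ]
gold 20 [284.25 224.9 ] [ 0.5594 -0.1544  0.018 ]
[ 0.4964 -0.201   0.018 ]
[ 0.4816 -0.1511  0.018 ]
[ 0.5578 -0.1251  0.018 ]
[ 0.575 -0.179  0.018]
```

View pics/cc.png

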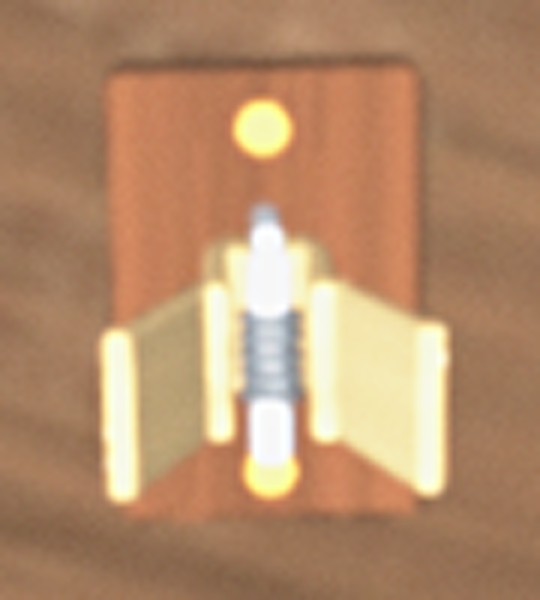

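The crop confirms the clip stands symmetric, with its mid-plane heading about 17°. Next is the socket.

Emit:
jog_arm:
  rows:
    - [[-0.016,0.047,0,0],[-0.016,0.047,0,0],[-0.016,0.047,0,0],[-0.016,0.047,0,0],[-0.016,0.047,0,0],[-0.016,0.047,0,0],[0,0,0,0.126],[0,0,0,0.126],[0,0,0,0.126],[0,0,0,0],[0,0,0,0]]

```text
time_s: 3.32
tcp_pos: [0.5377, 0.1278, 0.2564]
ee_rot: [[-0.996, 0.086, 0.0], [0.086, 0.996, 0.0], [-0.0, 0.0, -1.0]]
wrist_force: [0.7, 0.1, -0.7]
gripper_width: 0.998
gripper_force: 0.0
```

```bash
python3 - <<'E'
from h import *
m,im=shot("wrist","wsock")
s,p,R=tool();print(s['time_s'],p,R.round(3).tolist())
np.save("msock.npy",m)
E
```

```text
3.375 [0.53772326 0.12795162 0.25638599] [[-0.996, 0.087, 0.0], [0.087, 0.996, 0.0], [-0.0, 0.0, -1.0]]
```

View pics/wsock.png

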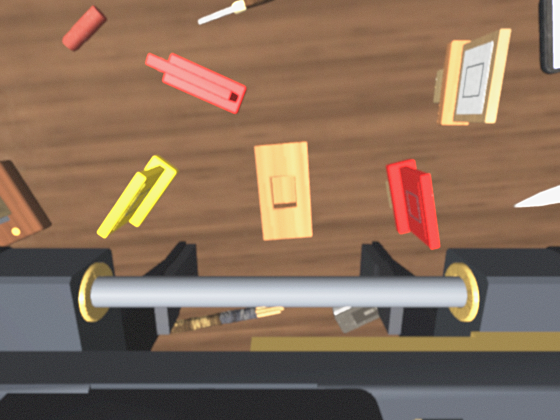

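The socket block is at (254–312, 142–240) with its hole at (271–297, 175–208). The card is at (440–510, 30–125). I'll measure the socket and move on over the card.

Emit:
jog_arm:
  rows:
    - [[0.026,0.04,0,0],[0.026,0.04,0,0],[0.026,0.04,0,0],[0.026,0.04,0,0],[0,0,0,0],[0,0,0,0]]

```text
time_s: 4.12
tcp_pos: [0.448, 0.2968, 0.2562]
ee_rot: [[-0.996, 0.086, -0.0], [0.086, 0.996, -0.0], [0.0, -0.0, -1.0]]
wrist_force: [0.8, -0.2, 1.4]
gripper_width: 1.0
gripper_force: 0.0
```

```bash
python3 - <<'E'
from h import *
m,im2=shot("wrist","wcard");np.save("mcard.npy",m)
s,p,R=tool();print(s['time_s'],p,R.round(3).tolist())
ms=np.load("msock.npy",allow_pickle=True).item()
im=cv2.imread("pics/wsock.png")
hsv=cv2.cvtColor(im,cv2.COLOR_BGR2HSV)
print(hsv[160,280],hsv[190,284],hsv[160,240],hsv[205,284])
mask=cv2.inRange(hsv,(5,100,175),(20,255,255))
mask[:, :245]=0;mask[:,325:]=0;mask[:135]=0;mask[243:]=0
cs,_=cv2.findContours(mask,cv2.RETR_EXTERNAL,cv2.CHAIN_APPROX_NONE)
c=max(cs,key=cv2.contourArea)[:,0]
P=np.array([plane(ms,u,v,.028)[:2] for u,v in c],np.float32)*1000
print("block",cv2.minAreaRect(P),len(c))
a=cv2.resize(im[135:245,240:330],None,fx=5,fy=5,interpolation=2)
b=cv2.resize(im2[100:260,220:340],(412,550),interpolation=2) 
cv2.imwrite("pics/d.png",np.hstack([a[:550,:380],b[:,:]]))
E
```

```text
4.175 [0.4482492  0.29637522 0.25619349] [[-0.996, 0.087, -0.0], [0.087, 0.996, -0.0], [0.0, -0.0, -1.0]]
[ 21 112 247] [ 24 101 247] [ 12 112 150] [ 13 126 138]
block ((537.822509765625, 132.1978302001953), (52.77747344970703, 99.40220642089844), 89.64645385742188) 289
```

View pics/d.png

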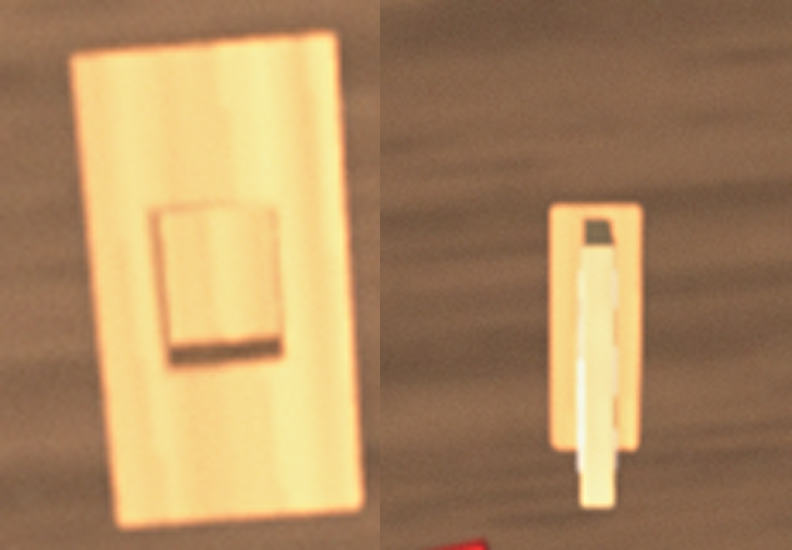

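Left crop: the block with its hole, mouth centred near (284,191). Right crop: the card's board top edge runs from (283,171) to (283,248), nearly aligned with the tool, with the rail under it.

```bash
python3 - <<'E'
from h import *
ms=np.load("msock.npy",allow_pickle=True).item();mc=np.load("mcard.npy",allow_pickle=True).item()
def q(cs,m,sc,off,z,lab):
    P=np.array([plane(m,off[0]+x/sc,off[1]+y/sc,z)[:2] for x,y in cs])*1000
    TL,TR,BR,BL=P
    A=np.c_[BR-TL,-(BL-TR)];t=np.linalg.solve(A,TR-TL);c=TL+t[0]*(BR-TL)
    d=(BL-TL)+(BR-TR);e=(TR-TL)+(BR-BL)
    print(lab,c.round(1),"ang",np.degrees(np.arctan2(d[1],d[0])).round(2),np.degrees(np.arctan2(e[1],e[0])).round(2),np.hypot(*d)/2,np.hypot(*e)/2)
q([(72,55),(337,33),(362,508),(117,526)],ms,5,(240,135),.028,"block")
q([(150,208),(277,205),(283,355),(168,365)],ms,5,(240,135),.028,"hole")
S=3.433
q([(170,204),(262,204),(258,450),(170,450)],mc,S,(220,100),.032,"rail")
q([(200,243),(237,243),(235,507),(201,507)],mc,S,(220,100),.084,"board")
s,p,R=tool();print(np.degrees(np.arctan2(-R[1,0],-R[0,0])))
E
```

```text
block [538.2 132.7] ang -0.55 89.59 97.27118399168405 51.21421787291875
hole [537.6 132.5] ang -0.36 88.21 31.561452992575052 24.264160187151226
rail [450.5 299.5] ang -5.22 85.03 72.9545001183869 26.00605498507642
board [451.1 299.6] ang -4.83 85.03 67.08013363390465 8.68064064633833
-5.010874972591935
```

Emit:
jog_arm:
  rows:
    - [[-0.0023,0.0034,0.03,0],[0,0,0.03,0],[0,0,0.03,0],[0,0,0.03,0],[0,0,0.02,0],[0,0,0.01,0],[0,0,0,0],[0,0,0,0]]
  claw: 0.5

```text
time_s: 5.18
tcp_pos: [0.4513, 0.3004, 0.1072]
ee_rot: [[-0.996, 0.087, 0.001], [0.087, 0.996, 0.001], [-0.001, 0.001, -1.0]]
wrist_force: [-0.2, -0.2, -0.9]
gripper_width: 0.5
gripper_force: 0.0
```

Emit:
jog_arm:
  rows:
    - [[0,0,0,0],[0,0,0,0],[0,0,0,0],[0,0,0,0],[0,0,0,0],[0,0,0,0]]
  claw: 0

```text
time_s: 5.92
tcp_pos: [0.4506, 0.3003, 0.1063]
ee_rot: [[-0.996, 0.087, -0.0], [0.087, 0.996, 0.0], [0.0, 0.0, -1.0]]
wrist_force: [0.0, 0.4, 0.1]
gripper_width: 0.088
gripper_force: 30.0
```

Emit:
jog_arm:
  rows:
    - [[0,0,-0.025,0],[0,0,-0.03,0],[0,0,-0.03,0],[0,0,-0.015,0],[-0.0254,-0.0398,0,0],[-0.0254,-0.0398,0,0],[-0.0254,-0.0399,0,0],[-0.0254,-0.0399,0,0],[0,0,0,-0.079],[0,0,0.04,0],[0,0,0.02,0],[0,0,0,0],[0,0,0,0],[0,0,0,0]]

```text
time_s: 7.68
tcp_pos: [0.5385, 0.1329, 0.1473]
ee_rot: [[-1.0, 0.008, 0.002], [0.008, 1.0, 0.001], [-0.002, 0.001, -1.0]]
wrist_force: [0.6, -0.5, -1.9]
gripper_width: 0.091
gripper_force: 30.0
```

```bash
python3 - <<'E'
from h import *
s,p,R=tool();print(s['time_s'],p,np.degrees(np.arctan2(-R[1,0],-R[0,0])),s['wrist_force'])
m,im=shot("wrist","ws2")
a=cv2.resize(im[120:300,200:370],None,fx=3.2,fy=3.2,interpolation=2)[:,:,:]
m,i2=shot("side","s2");u,v=proj(m,[.538,.132,.05]).astype(int)
b=cv2.resize(i2[v-45:v+45,u-20:u+20],(256,576),interpolation=2)
cv2.imwrite("pics/e.png",np.hstack([a,b]))
E
```

```text
7.675 [0.53849203 0.13292801 0.1473071 ] -0.45579444257371826 [ 0.56582958 -0.51959669 -1.90985921]
```

View pics/e.png

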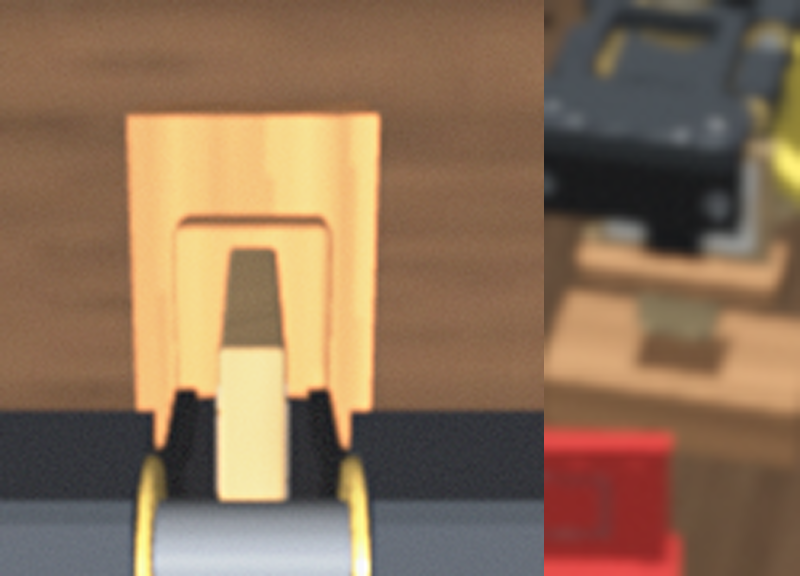

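The wrist view shows the rail centred on the block (both near column 253 of the crop), and the side view shows the plug right above the hole. I'll lower it now.

Emit:
jog_arm:
  rows:
    - [[0,0,0.008,0],[0,0,0.005,0],[0,0,0.004,0],[0,0,0.003,0],[0,0,0,0],[0,0,0,0]]

```text
time_s: 8.52
tcp_pos: [0.5381, 0.1326, 0.1264]
ee_rot: [[-1.0, 0.008, 0.0], [0.008, 1.0, 0.0], [-0.0, 0.0, -1.0]]
wrist_force: [-0.3, 0.5, -1.4]
gripper_width: 0.089
gripper_force: 30.0
```

Emit:
jog_arm:
  rows:
    - [[0,0,0.004,0],[0,0,0.004,0],[0,0,0.003,0],[0,0,0.002,0],[0,0,0.001,0],[0,0,0,0],[0,0,0,0]]

```text
time_s: 9.4
tcp_pos: [0.5378, 0.1325, 0.1143]
ee_rot: [[-1.0, 0.008, 0.0], [0.008, 1.0, -0.0], [-0.0, -0.0, -1.0]]
wrist_force: [-5.8, -1.1, 11.5]
gripper_width: 0.093
gripper_force: 30.0
```

Contact came at exactly the seated height. Letting go and backing up.

Emit:
jog_arm:
  rows:
    - [[0,0,0,0],[0,0,0,0],[0,0,-0.002,0],[0,0,0,0]]
  claw: 0.5

```text
time_s: 9.9
tcp_pos: [0.5381, 0.1326, 0.1142]
ee_rot: [[-1.0, 0.008, 0.0], [0.008, 1.0, 0.0], [-0.0, 0.0, -1.0]]
wrist_force: [-0.3, 1.0, -0.9]
gripper_width: 0.442
gripper_force: 0.0
```

Emit:
jog_arm:
  rows:
    - [[0,0,-0.03,0],[0,0,-0.04,0],[0,0,-0.04,0],[0,0,-0.04,0],[0,0,0,0],[0,0,0,0]]

```text
time_s: 10.65
tcp_pos: [0.5374, 0.1324, 0.2635]
ee_rot: [[-1.0, 0.009, -0.001], [0.009, 1.0, -0.0], [0.001, -0.0, -1.0]]
wrist_force: [-0.6, 0.3, -0.9]
gripper_width: 0.5
gripper_force: 0.0
```

```bash
python3 - <<'E'
from h import *
s,p,R=tool();print(s['time_s'],p,np.degrees(np.arctan2(-R[1,0],-R[0,0])),s['wrist_force'])
m,im=shot("wrist","ws3");np.save("ms3.npy",m)
a=cv2.resize(im[120:270,220:345],None,fx=4,fy=4,interpolation=2)
m,i2=shot("side","s3");u,v=proj(m,[.538,.132,.05]).astype(int)
b=cv2.resize(i2[v-45:v+45,u-22:u+22],(290,600),interpolation=2)
cv2.imwrite("pics/f.png",np.hstack([a,b]))
E
```

```text
10.65 [0.5374477  0.13241935 0.26351794] -0.4920042776209944 [-0.62308381  0.28293228 -0.8512377 ]
```

View pics/f.png

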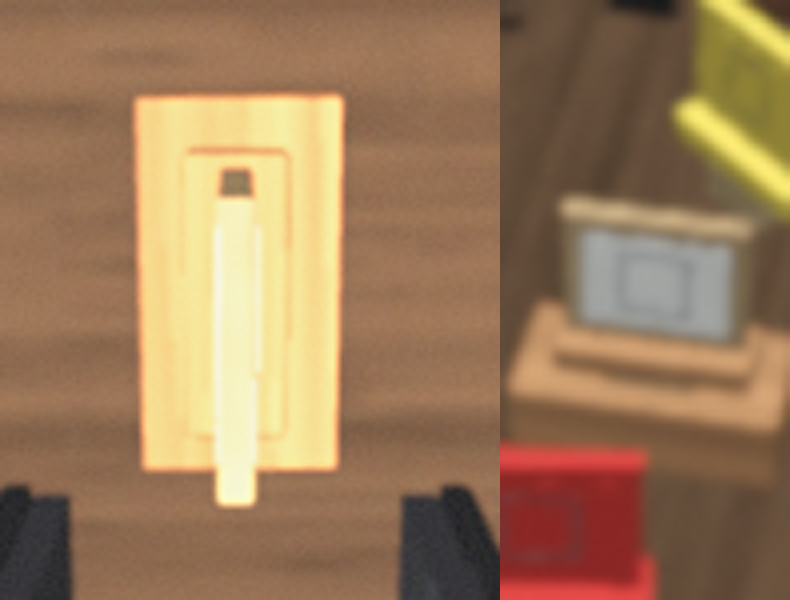

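The card stands flat on the block. The only gap is the visible end of the chamfer, and the grip height matched the seated value, so it is fully home. Going back to the clip for a second, forward-shifted view to get its height.

Emit:
jog_arm:
  rows:
    - [[-0.005,-0.048,0,0],[-0.005,-0.048,0,0],[-0.005,-0.048,0,0],[-0.005,-0.048,0,0],[-0.005,-0.048,0,0],[-0.005,-0.049,0,0],[0,0,0,-0.155],[0,0,0,-0.154],[0,0,0,0],[0,0,0,0]]
  claw: 1

```text
time_s: 12.0
tcp_pos: [0.5654, -0.1565, 0.2635]
ee_rot: [[-0.956, -0.294, -0.002], [-0.294, 0.956, 0.0], [0.001, 0.0, -1.0]]
wrist_force: [0.2, -0.2, 0.3]
gripper_width: 1.0
gripper_force: 0.0
```

```bash
python3 - <<'E'
from h import *
m,im=shot("wrist","wclip2");np.save("mclip2.npy",m)
s,p,R=tool();print(s['time_s'],p,np.degrees(np.arctan2(-R[1,0],-R[0,0])))
m0=dict(m);m0['eye']=np.array([0.45669697,-0.19165947,0.35048168]);m0['rotation']=np.array([[-0.28678365,0.92340897,0.25509021],[0.95799415,0.27600324,0.07790655],[0.00153388,0.26671725,-0.9637736]])
np.save("mclip1.npy",m0)
ims={0:cv2.imread("pics/wclip.png"),1:im}
for k,mm in((0,m0),(1,m)):
    u,v=proj(mm,[.53,-.164,.09]).astype(int);print("guess",u,v)
    x0,y0=u-55,v-65
    hsv=cv2.cvtColor(ims[k][y0:y0+130,x0:x0+110],cv2.COLOR_BGR2HSV)
    for lab,lo,hi in(("tail",(18,40,225),(32,130,255)),("pin",(0,0,215),(180,25,255)),("gold",(15,120,170),(32,255,255))):
        mk=cv2.inRange(hsv,lo,hi);n,l,st,ce=cv2.connectedComponentsWithStats(mk)
        for i in range(1,n):
            if st[i,4]>12: print(k,lab,st[i,4],"bbox",st[i,0]+x0,st[i,1]+y0,st[i,2],st[i,3],"c",(ce[i]+[x0,y0]).round(1))
E
```

```text
12.05 [ 0.56550248 -0.15644163  0.26369518] 17.152757988045767
guess 284 216
0 tail 57 bbox 279 162 9 9 c [283.3 166. ]
0 tail 118 bbox 273 186 9 33 c [276.9 202.2]
0 tail 508 bbox 287 185 28 43 c [301.4 207.1]
0 tail 72 bbox 257 200 6 29 c [259.7 213.2]
0 tail 34 bbox 281 221 8 6 c [284.7 223.9]
0 pin 130 bbox 281 182 8 25 c [284.4 192.5]
0 pin 21 bbox 275 194 2 15 c [275.7 199.7]
0 pin 35 bbox 292 193 3 15 c [293.2 199.3]
0 pin 45 bbox 259 202 3 25 c [259.5 215.1]
0 pin 42 bbox 310 201 4 25 c [310.8 213.1]
0 pin 73 bbox 282 211 7 12 c [284.9 216.3]
0 gold 30 bbox 279 161 10 10 c [283.6 165.7]
0 gold 20 bbox 280 221 10 7 c [284.2 224.9]
guess 283 165
1 tail 60 bbox 279 119 9 9 c [283.1 123.4]
1 tail 128 bbox 273 143 8 30 c [276.3 157.8]
1 tail 513 bbox 288 142 26 35 c [301.3 159.3]
1 tail 79 bbox 256 148 6 31 c [258.7 162.4]
1 tail 53 bbox 280 179 8 9 c [283.7 183.2]
1 pin 236 bbox 280 138 9 39 c [283.9 156.5]
1 pin 27 bbox 274 146 3 17 c [275.3 153.2]
1 pin 46 bbox 292 146 3 19 c [293.1 154.1]
1 pin 52 bbox 310 149 2 27 c [310.5 162. ]
1 pin 59 bbox 257 150 4 27 c [258.6 163.8]
1 gold 26 bbox 279 119 10 10 c [283.3 123.7]
1 gold 25 bbox 280 179 9 9 c [283.8 183.1]
```

```bash
python3 - <<'E'
from h import *
a=np.load("mclip1.npy",allow_pickle=True).item();b=np.load("mclip2.npy",allow_pickle=True).item()
for l,p,q in(("L",(259.6,214.4),(258.7,163.2)),("R",(310.8,213.1),(310.5,162.2)),("scr",(283.6,166),(283.2,123.6)),("coil",(284.5,199.5),(284.2,153.7))):
    P,e=tri(a,p,b,q);print(l,P.round(4),e.round(4))
S=[plane(b,u,v,.018) for u,v in((283.2,123.6),(283.8,183.1))];d=S[1]-S[0]
print("screws",S,np.degrees(np.arctan2(d[1],d[0])),(S[0]+S[1])/2)
for z in(.085,.09,.095): print(z,plane(b,(258.7+310.5)/2,162.7,z).round(4))
for z in(.055,.06): print("pin",z,plane(b,283.9,157,z).round(4))
E
```

```text
L [ 0.5346 -0.1842  0.0889] 0.0001
R [ 0.5214 -0.144   0.0891] 0.0
scr [ 0.4996 -0.173   0.0198] 0.0001
coil [ 0.5243 -0.165   0.0549] 0.0002
screws [array([ 0.49958897, -0.17297051,  0.018     ]), array([ 0.55699163, -0.15439909,  0.018     ])] 17.927895179655348 [ 0.5282903 -0.1636848  0.018    ]
0.085 [ 0.5285 -0.1638  0.085 ]
0.09 [ 0.5279 -0.1641  0.09  ]
0.095 [ 0.5273 -0.1644  0.095 ]
pin 0.055 [ 0.5272 -0.1643  0.055 ]
pin 0.06 [ 0.5267 -0.1645  0.06  ]
```

Triangulated: the clip is centred at (0.528, −0.164), heading about 18°, tail tips near z = 0.089, jaw tips near z = 0.020. I'll turn slightly and descend to a grasp point about 61 mm above the jaw tips.

Emit:
jog_arm:
  rows:
    - [[0,0,0,-0.015],[0.019,0.0022,0,0],[0.019,0.0022,0.02,0],[0,0,0.03,0],[0,0,0.03,0],[0,0,0.025,0],[0,0,0.017,0],[0,0,0.01,0],[0,0,0,0],[0,0,0,0]]

```text
time_s: 13.3
tcp_pos: [0.5287, -0.1643, 0.133]
ee_rot: [[-0.95, -0.311, 0.002], [-0.311, 0.95, -0.0], [-0.001, -0.001, -1.0]]
wrist_force: [0.3, -0.5, 0.2]
gripper_width: 0.999
gripper_force: 0.0
```

```bash
python3 - <<'E'
from h import *
s,p,R=tool();print(s['time_s'],p,np.degrees(np.arctan2(-R[1,0],-R[0,0])),s['wrist_force'])
E
```

```text
13.3 [ 0.52868285 -0.1642677   0.13303037] 18.112104367593545 [ 0.3320672  -0.4681405   0.19748145]
```

Emit:
jog_arm:
  rows:
    - [[0,0,0,0],[0,0,0,0],[0,0,0,0],[0,0,0,0],[0,0,0,0],[0,0,0,0],[0,0,0,0],[0,0,0,0],[0,0,0,0],[0,0,0,0]]
  claw: 0

```text
time_s: 14.55
tcp_pos: [0.5288, -0.1641, 0.1329]
ee_rot: [[-0.95, -0.311, 0.002], [-0.311, 0.95, -0.0], [-0.001, -0.001, -1.0]]
wrist_force: [-0.0, 2.7, 6.2]
gripper_width: 0.247
gripper_force: 30.0
```

Width is 21.5 mm, so the clip is squeezed to its stop. Lifting straight up.

Emit:
jog_arm:
  rows:
    - [[0,0,-0.005,0],[0,0,-0.015,0],[0,0,-0.02,0],[0,0,-0.03,0],[0,0,-0.03,0],[0,0,-0.01,0],[0,0,0,0],[0,0,0,0]]

```text
time_s: 15.55
tcp_pos: [0.5274, -0.1642, 0.2409]
ee_rot: [[-0.951, -0.31, -0.003], [-0.31, 0.951, 0.0], [0.002, 0.001, -1.0]]
wrist_force: [0.2, -0.1, -0.2]
gripper_width: 0.246
gripper_force: 30.0
```

```bash
python3 - <<'E'
from h import *
s,p,R=tool();print(s['time_s'],p,s['wrist_force'],s['moment'],s['gripper_width'])
ms=np.load("ms3.npy",allow_pickle=True).item();S=4
cs=[(215,196),(257,198),(255,506),(215,506)]
for z in(.090,.092,.094):
    P=np.array([plane(ms,220+x/S,120+y/S,z)[:2] for x,y in cs])*1000
    d=(P[3]-P[0]+P[2]-P[1])/2;print(z,P.mean(0).round(1),np.hypot(*d),np.degrees(np.arctan2(d[1],d[0])))
P=np.array([plane(ms,220+x/S,120+y/S,.040)[:2] for x,y in((183,150),(290,150),(286,437),(187,437))])*1000
d=(P[3]-P[0]+P[2]-P[1])/2;print("rail",P.mean(0),np.hypot(*d),np.degrees(np.arctan2(d[1],d[0])))
E
```

```text
15.55 [ 0.52738454 -0.16421554  0.24087766] [ 0.16993949 -0.12478801 -0.22300994] [ 0.00878769  0.03473207 -0.0014935 ] 0.24597072260980027
0.09 [538.8 131.5] 67.54382952465059 -0.6600483509081443
0.092 [538.3 131.5] 67.04001865857313 -0.660048350908153
0.094 [537.7 131.5] 66.5362077924956 -0.6600483509081625
rail [537.52829018 131.89200835] 72.64740141790317 -0.4688156872551484
```

Emit:
jog_arm:
  rows:
    - [[0,0,0,0.163],[0,0,0,0.162],[-0.0011,0.0423,0,0],[-0.0011,0.0423,0,0],[-0.0011,0.0423,0,0],[-0.0011,0.0423,0,0],[-0.0011,0.0423,0,0],[-0.0011,0.0423,0,0],[-0.0011,0.0423,0,0],[0,0,0,0],[0,0,0,0],[0,0,0,0]]

```text
time_s: 17.05
tcp_pos: [0.5383, 0.1307, 0.2418]
ee_rot: [[-1.0, 0.01, -0.001], [0.01, 1.0, -0.001], [0.001, -0.001, -1.0]]
wrist_force: [0.0, 0.0, -0.7]
gripper_width: 0.248
gripper_force: 30.0
```

```bash
python3 - <<'E'
from h import *
s,p,R=tool();print(s['time_s'],p,np.degrees(np.arctan2(-R[1,0],-R[0,0])),s['wrist_force'],s['gripper_width'])
m,im=shot("wrist","w4");np.save("mw4.npy",m)
ms,i2=shot("side","s4");np.save("ms4.npy",ms);u,v=proj(ms,[.538,.132,.12]).astype(int)
print(u-30,v-45)
a=cv2.resize(im[120:300,190:370],None,fx=2.2,fy=3,interpolation=2)
b=cv2.resize(i2[v-45:v+45,u-30:u+30],(360,540),interpolation=2)
cv2.imwrite("pics/g.png",np.hstack([a,b]))
E
```

```text
17.05 [0.53832667 0.13072247 0.24176183] -0.5996923868845313 [ 0.00117719  0.02436684 -0.66083533] 0.24762368081839725
247 153
```

View pics/g.png

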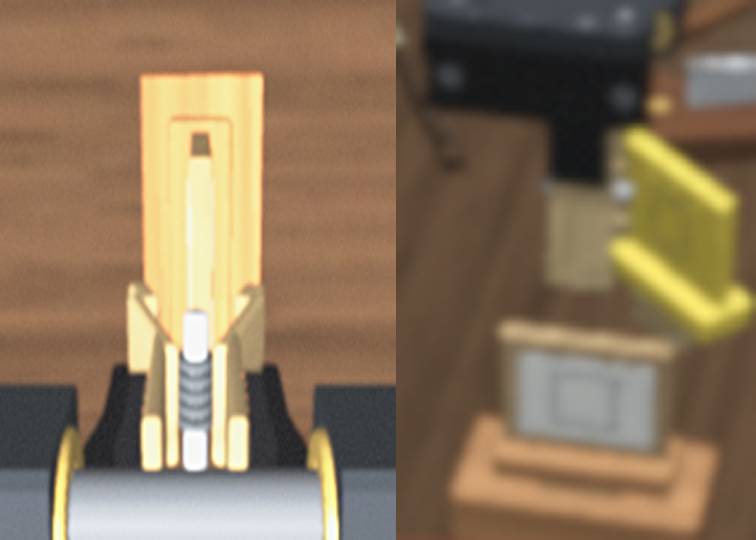

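The clip hangs upright with its jaws open, symmetric about column 279 in the wrist view. The card edge is at about 281, so the clip must go roughly 1.5 mm to +y. Side view: lower jaw end at (277,201).

```bash
python3 - <<'E'
from h import *
m=np.load("ms4.npy",allow_pickle=True).item()
def yp(x,y,Y):
    e,d=ray(m,247+(x-396)/6,153+y/6);return (e+d*(Y-e[1])/d[1]).round(4)
print("jaw bottom L,R",yp(547,286,.1505),yp(612,292,.1505))
print("card top near edge L,R",yp(502,345,.136),yp(672,362,.136), "far",yp(502,322,.128),yp(677,342,.128))
i=cv2.imread("pics/s4.png");h=cv2.cvtColor(i,cv2.COLOR_BGR2HSV)
print(h[192:208,277].tolist())
E
```

```text
jaw bottom L,R [0.5473 0.1505 0.1249] [0.5229 0.1505 0.1258]
card top near edge L,R [0.5676 0.136  0.0839] [0.5017 0.136  0.086 ] far [0.5693 0.128  0.0888] [0.5013 0.128  0.0897]
[[21, 83, 148], [20, 81, 148], [20, 81, 148], [21, 83, 148], [20, 82, 149], [20, 80, 149], [20, 82, 147], [20, 82, 146], [19, 85, 138], [17, 96, 117], [14, 107, 100], [14, 108, 97], [14, 108, 97], [14, 108, 97], [15, 106, 99], [16, 104, 120]]
```

Jaw tips are about 36 mm above the card edge and aligned along it. Centring, then lowering by about 51 mm.

Emit:
jog_arm:
  rows:
    - [[0,0.0015,0,0.002],[0,0,0.01,0],[0,0,0.01,0],[0,0,0.008,0],[0,0,0,0],[0,0,0,0],[0,0,0,0]]

```text
time_s: 18.02
tcp_pos: [0.5388, 0.1334, 0.2146]
ee_rot: [[-1.0, 0.011, 0.001], [0.011, 1.0, 0.0], [-0.001, 0.0, -1.0]]
wrist_force: [-0.4, 0.1, -0.7]
gripper_width: 0.246
gripper_force: 30.0
```

```bash
python3 - <<'E'
from h import *
s,p,R=tool();print(s['time_s'],p,np.degrees(np.arctan2(-R[1,0],-R[0,0])),s['wrist_force'])
m,im=shot("wrist","w5")
h=cv2.cvtColor(im,cv2.COLOR_BGR2HSV)
# row scans: card board top (bright) and the jaw-tip outer edges
for z,lab in((.092,"card near end"),):
    P=[.508,.132,.092];print(lab,proj(m,P))
mk=cv2.inRange(h,(15,20,175),(32,190,255))
for r in range(165,262,6):
    x=np.where(np.diff(np.r_[0,mk[r,200:360]>0,0].astype(int)))[0]+200;print(r,x.tolist())
E
```

```text
18.025 [0.53875604 0.13337112 0.21461199] -0.6370111402362131 [-0.35357671  0.064042   -0.70045863]
card near end [277.72601691 182.69306474]
165 [249, 308]
171 [250, 273, 283, 308]
177 [250, 282, 283, 308]
183 [250, 308]
189 [250, 308]
195 [250, 308]
201 [250, 308]
207 [250, 307]
213 [251, 307]
219 [248, 253, 254, 304, 306, 310]
225 [248, 274, 284, 306]
231 [248, 262, 263, 265, 266, 274, 285, 292, 293, 294, 298, 300]
237 [248, 260, 265, 271, 286, 290, 291, 294]
243 [249, 259, 265, 271, 286, 294]
249 [257, 258, 265, 271, 286, 294, 295, 296]
255 [256, 257, 265, 271, 286, 296]
261 [254, 264, 265, 271, 286, 303]
```

Emit:
jog_arm:
  rows:
    - [[0,-0.0006,0,-0.002],[0,0,0.008,0],[0,0,0.008,0],[0,0,0.005,0],[0,0,0.003,0],[0,0,0,0],[0,0,0,0],[0,0,0,0],[0,0,0,0]]

```text
time_s: 19.2
tcp_pos: [0.5386, 0.1327, 0.1904]
ee_rot: [[-1.0, 0.009, 0.0], [0.009, 1.0, 0.0], [-0.0, 0.0, -1.0]]
wrist_force: [0.6, 0.0, -1.1]
gripper_width: 0.244
gripper_force: 30.0
```

```bash
python3 - <<'E'
from h import *
for _ in range(3):
    m,im=shot("side","s6")
    s,p,R=tool();print(s['time_s'],p,np.degrees(np.arctan2(-R[1,0],-R[0,0])),s['wrist_force'],s['gripper_width'])
h=cv2.cvtColor(im,cv2.COLOR_BGR2HSV)
# near jaw bottom vs card top row: scan columns through jaw and beside it
c=proj(m,[.538,.150,.08]);print(c)
for u in(int(c[0])-9,int(c[0])-2,int(c[0])+1,int(c[0])+11):
    print(u,[(r,*h[r,u]) for r in range(int(c[1])-16,int(c[1])+10)])
E
```

```text
19.25 [0.53859069 0.13266975 0.19039844] -0.5293928344693749 [-0.41408098 -0.43600258 -0.63426315] 0.24521521488181883
19.3 [0.53857825 0.13265713 0.19036172] -0.5261939268395139 [-0.43905454  0.2350074   0.29688091] 0.241933889869313
19.35 [0.5385591  0.13267503 0.19032631] -0.5247524632027489 [-0.53885048 -0.20732862 -1.05735809] 0.24497893201286497
[276.13162148 217.11699374]
267 [(201, np.uint8(14), np.uint8(108), np.uint8(97)), (202, np.uint8(14), np.uint8(105), np.uint8(97)), (203, np.uint8(13), np.uint8(104), np.uint8(96)), (204, np.uint8(14), np.uint8(107), np.uint8(95)), (205, np.uint8(14), np.uint8(103), np.uint8(104)), (206, np.uint8(17), np.uint8(99), np.uint8(142)), (207, np.uint8(18), np.uint8(90), np.uint8(185)), (208, np.uint8(18), np.uint8(87), np.uint8(196)), (209, np.uint8(18), np.uint8(90), np.uint8(172)), (210, np.uint8(18), np.uint8(86), np.uint8(142)), (211, np.uint8(18), np.uint8(60), np.uint8(136)), (212, np.uint8(20), np.uint8(36), np.uint8(142)), (213, np.uint8(19), np.uint8(28), np.uint8(145)), (214, np.uint8(19), np.uint8(28), np.uint8(146)), (215, np.uin
[... 3780 characters left out ...]
uint8(155)), (213, np.uint8(18), np.uint8(49), np.uint8(140)), (214, np.uint8(22), np.uint8(18), np.uint8(156)), (215, np.uint8(38), np.uint8(6), np.uint8(164)), (216, np.uint8(60), np.uint8(3), np.uint8(165)), (217, np.uint8(60), np.uint8(3), np.uint8(164)), (218, np.uint8(60), np.uint8(3), np.uint8(164)), (219, np.uint8(60), np.uint8(3), np.uint8(164)), (220, np.uint8(60), np.uint8(3), np.uint8(164)), (221, np.uint8(60), np.uint8(3), np.uint8(164)), (222, np.uint8(60), np.uint8(3), np.uint8(164)), (223, np.uint8(60), np.uint8(3), np.uint8(164)), (224, np.uint8(45), np.uint8(3), np.uint8(164)), (225, np.uint8(50), np.uint8(5), np.uint8(164)), (226, np.uint8(30), np.uint8(8), np.uint8(158))]
```

```bash
python3 - <<'E'
from h import *
m=camera_model("side")
def yp(u,v,Y):
    e,d=ray(m,u,v);return (e+d*(Y-e[1])/d[1]).round(4)
print("jaw",yp(276,219,.147),yp(276,219,.153),"card",yp(276,207.2,.1283),yp(276,209.7,.1363))
E
```

```text
jaw [0.5388 0.147  0.0722] [0.5377 0.153  0.0769] card [0.5427 0.1283 0.0916] [0.5411 0.1363 0.0905]
```

The jaws straddle the edge by about 14–16 mm. They are centred and square, there is no contact force, and the gripper still holds the clip at its stop.

```bash
python3 -c "
from station import *
print(finish_job())"
```

```text
the job is handed in; nothing more can be done
None
```

The job is handed in: the card is fully seated in the socket and released, and the clip is held squeezed open, its jaws straddling the middle of the card's top edge about 14–16 mm deep, square to it, with no contact force at the wrist.

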